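# Clip the test weight onto the load-test ring

### The arm

A 7-joint arm with a two-finger parallel gripper is mounted at the origin on a cart in front of the work surface, level with it; the furniture and walls round the work are solid. World frame = base frame: x ahead of the robot, y to its left, z up, the work surface at z = 0. Lengths are in m, angles in rad, forces in N, time in s.
With the tool pointing down it reaches from about 0.35 to 0.9 m from the base axis. Payload 8.1 kg.
Tool frame: the origin (TCP) lies at the very end of the fingers, on their centre line; the grasp point (between the pads) lies behind it (hold_point_z is the z of the grasp point in the tool frame, in m); z points along the fingers, x is the direction in which the jaws open and shut, and the axes are right-handed (so a half turn about z gives the same grasp; the last joint's range is limited). The gripper opens to 85 mm and grips with 20 to 120 N. Pads are 22 mm wide; open, the fingers measure 114 mm over their backs; the gripper's body (76 mm by 85 mm) begins 54 mm behind the grasp point. The pads swing forward as they close: fully open they stand 13 mm farther back than shut.
Start: joints at [1.032, 0.434, 0.025, 1.573, -0.012, 1.134, -0.075], TCP at [0.264, -0.567, 0.231] pointing down, gripper open.
Joint ranges: [-2.62, 2.62], [-0.44, 2.09], [-1.27, 1.32], [0.08, 2.57], [-1.32, 4.46], [0.12, 2], [-2.74, 2.74]. Speed limits (rad/s): [2.22, 2.22, 3.01, 3.01, 3.14, 3.14, 3.14].

### API

Orientations are given as a unit quaternion [w, x, y, z].
In Python, from station import observe, camera, hand_in, hold_point_z gives the robot as it stands.
- The arm moves only by the tool move_arm, never from a script. Its argument "commands" is a list of rows, each a list of 4 numbers: the shift along the tool's x, y, z in mm, then the turn about the tool's z in degrees. A call has 1 to 20 rows; each row shifts and turns the commanded pose from where the row before left it, along the tool's axes as they then stand; what a row does not reach is not made up. A row lasts 1/12 s, in which the tool goes at most 41.7 mm and 7.16 degrees, less where a joint would pass 70% of its speed; a pose out of reach is approached as far as the arm can. A call is refused whole if a number of a shift passes 41.7 or a number of a turn 7.16, either way. A call with a gripper value outside its range is refused whole. "fingers" is the opening, from -1 (shut) to 1 (fully open), set as the call begins (left out, the last holds). The fingers move at their own pace and stop on an object; "force" is the grip in N (left out, the last holds). Time passes only in rows, so rows that do not move let the fingers close. It gives the time, the measured TCP pose, the force and the opening at its end, in the units of the state.
- observe(): the state, without advancing time (a new reading comes with each control period).
- camera(name): name is "scene" or "side" or "wrist"; returns a dict with "pixels" (420x560x3 uint8, blue, green, red), "fx", "fy", "cx", "cy" (pixels), "k1" (the pictures are not rectified: a ray, as slopes to the right and down, at radius r is drawn at 1 + k1 r^2 times it, then the intrinsics apply), "position" and "rotation" of the camera in the world; the wrist camera has in their place "T_tool_cam" (4x4, takes a point from camera to tool coordinates, whose origin is the TCP and whose axes are the tool frame's). Camera axes: x right, y up, looking along -z (the intrinsics and any distortion apply to the point x, -y, -z); pixel columns grow to the right and rows downward; lengths in m; the calibration is good to about 2 mm. A picture is of the moment at which its call begins: read the wrist's pose just before it. There is no depth.
- hand_in(): hands the job in, once; it reports no verdict.
The state is a dict: "clock": time; "qpos": joint angles; "qd": joint speeds; "joint_efforts": joint torques, N m; "tcp_pos": TCP position; "tcp_rot": TCP orientation; "force": force on the tool from outside, world axes, zero at the start; "torque": the same for the moment, N m; "gripper_width": finger opening in m.
Only numpy, scipy, OpenCV 4.12 (cv2) and the standard library are available. Lean on these libraries where they do the work, as an engineer would, in place of code of your own. Each camera call takes 0.05 s, during which the arm holds its last target.

### The job

Hang the steel test weight from the ring of the load-test stand: bring its snap hook down over the ring's near side so that the ring presses the sprung gate in, passes it and lets it snap shut. Then pull the weight gently upward until the ring bears firmly on the inside of the closed gate, to prove that it holds, and leave the weight hanging freely and still from the crown of its hook. Go gently: the ring arm is only for light loads (stay under about 25 N), and leave the jar, the sanding block and the bolt where they are.

Things in the scene. Friction and masses are not known exactly. Their poses are not given: they have to be found in the camera images.
- weight: Test weight, 0.2 to 0.31 kg, 164 mm tall, standing upright. Origin: centre of its underside, z up. Steel drum 52 mm in diameter, 32 mm high; above it a snap hook of 7 mm round rod in its own x-z plane, opening downward: stem at x = -18 mm, nose at x = +18 mm (ends at z = 82.5), 29 mm free between them.
- grip (a point): Middle of the yellow plastic grip block on top of the hook, where to hold the weight: 141 mm above its underside, block 26 mm (x) by 18 mm (y), from z = 118 to 164 mm in the weight's frame. Axes as the weight's.
- hook_centre (a point): Centre of the hook's arch, at x = 0, z = 98 mm in the weight's frame, axes as the weight's. The arch's inner radius is 14.5 mm, so a 6 mm bar under the crown has its centre 11.5 mm above this point; there the weight hangs.
- gate_entry (a point): Where a 6 mm bar should come up against the shut gate: x = 8, z = 80 mm in the weight's frame (axes the same), near the nose. From x = 5 to 10 mm it works; nearer the stem it jams, hard against the nose it may wedge. The bar clears the gate 16 to 20 mm above this point, the gate then about 0.35 rad open, and it snaps shut below the bar; 6 to 8 mm higher the bar meets the arch.
- gate: Sprung gate that closes the hook from below: brass bar 5 mm thick, 27 mm long. Origin at its hinge on the stem, x = -14, z = 80 mm in the weight's frame. Shut, it slopes up at 20 degrees to its tip inside the nose (x = 11.5, z = 89 mm). It swings only inward (up). About 4 N near the tip starts it, about 6 N opens it enough.
- gate_angle (a joint): Opening of the gate in rad: 0 shut, grows inward, at most 0.85.
- stand: Load-test stand, fixed: grey base plate 165 x 85 x 10 mm, aluminium post 16 mm square, 204 mm high, at x = +100 mm; on it a blue clamp with the steel ring arm. Origin on the bench under the middle of the ring's near bar, z up, +x from the ring to the post. The weight's nose goes down into the ring's hole, its +x along the stand's +x, so that the near bar lies between nose and stem.
- ring_mark (a point): Middle of the ring's near bar if the arm were at mid height, 170 mm above the bench; axes as the stand's. The arm is clamped up to 7 mm higher or lower, not measured: find it by touch or eye. Level ring of 6 mm wire, 48 mm centre-line diameter (42 mm hole), from x = 0 (near bar) to x = 48 mm, then a 10 mm rod to the post.
- jar: Jar with a red lid, 62 mm in diameter, 86 mm high; leave alone. Origin: centre of its underside.
- sanding_block: Brown sanding block 57 x 100 x 28 mm, lying; leave alone. Origin: centre of its underside.
- coach_bolt: Steel bolt 52 mm long, lying; leave alone. Origin: centre of its underside.
Mind the look-alikes: they are no part of the job. Of the things like the weight, leave any that is red; of the rest the smaller one is meant.

How it is judged:
On the way, in this order (a step that is already met when the one before it is completed fails the run):
1. the ring presses the gate in (value of joint gate_angle above 0.2 rad and contact force between gate and stand above 1 N), for 0.04 s.
2. the ring is inside the hook and the gate has snapped shut (value of joint gate_angle below 0.1 rad and z of ring_mark in the frame of weight between 0.09 and 0.125 m and x of ring_mark in the frame of weight between -0.016 and 0.016 m), for 0.1 s.
3. the weight is pulled upward so that the ring bears on the inside of the shut gate with more than 4 N (value of joint gate_angle below 0.1 rad and contact force between gate and stand above 4 N), for 0.1 s.
At the end, for the whole second after the job is handed in: The gate is shut (under 0.1 rad), the ring's near bar lies inside the hook under the crown (within 16 mm of the hook's middle), and the weight hangs from the ring clear of the bench, within 0.3 rad of upright and nearly still (under 0.06 m/s), released (value of joint gate_angle below 0.1 rad and z of ring_mark in the frame of weight above 0.099 m and x of ring_mark in the frame of weight between -0.016 and 0.016 m and height (world z) of weight above 0.04 m and contact force between weight and stand above 1 N and angle between weight's own z axis and vertical below 0.3 rad and linear speed of weight below 0.06 m/s); the robot touches nothing.
It fails at once if the stand is loaded with more than 25 N (contact force between weight and stand above 25 N).
It fails at once if the robot pushes on the stand with more than 25 N (contact force between any of the arm, the fingers and stand above 25 N).
It fails at once if the jar is moved by more than 30 mm (distance of jar from where it was at the start of the episode above 0.03 m).
It fails at once if the sanding block is moved by more than 30 mm (distance of sanding_block from where it was at the start of the episode above 0.03 m).
It fails at once if the bolt is moved by more than 30 mm (distance of coach_bolt from where it was at the start of the episode above 0.03 m).
It also fails if it takes over 72 s, if anything falls off the work surface, if the arm or the gripper's body presses on something with over 40 N, if the wrist force passes 120 N, or if a joint passes its speed limit or range.

## Working session

There is one attempt and no reset: what is moved stays moved. The work goes in short steps, Python scripts to look and compute and a tool call to move; the robot and the scene stay as the last step left them, time stands still between calls to the robot, and variables do not carry over. Pictures are saved under pics/ and viewed, and the job is handed in when it is done.

Besides the shell and the picture viewer there is one more tool, called after "Call:" by a JSON object that holds its "api" and its "payload", one argument or row to a line. move_arm: Moves the arm, as the interface text tells. Its arguments: {"type":"object","properties":{"commands":{"type":"array"},"fingers":{"type":"number"},"force":{"type":"number"}},"required":["commands"]}

```bash
ls; mkdir -p pics
python3 - <<'E'
from station import observe, camera, hold_point_z
import cv2
print(observe(), hold_point_z)
for n in ("scene","side","wrist"):
    c=camera(n); cv2.imwrite(f"pics/{n}0.png",c["pixels"])
    print({k:v for k,v in c.items() if k!="pixels"})
E
```

```text
pics
{'clock': 0.0, 'qpos': array([ 1.03237885,  0.43523135,  0.02494335,  1.57409094, -0.01160198,
        1.13396448, -0.07510697]), 'qd': array([ 7.96312668e-04, -7.83465722e-04,  2.23420319e-04,  3.79350334e-04,
        3.33402667e-04, -5.24321298e-04,  8.22948819e-05]), 'joint_efforts': array([ 7.23302855e-04, -6.70475292e+01,  1.02494638e+00, -3.16214454e+01,
        1.55486644e-02,  1.24022621e-02,  8.03942999e-05]), 'tcp_pos': array([ 0.26360298, -0.56614871,  0.23052279]), 'tcp_rot': array([-3.61415703e-04,  8.43239236e-01, -5.37537897e-01, -6.85170270e-04]), 'force': array([-0.44694846, -0.26658251,  0.84461002]), 'torque': array([-0.00223775,  0.00570671, -0.01091266]), 'gripper_width': 0.08530936076968623} -0.0187
{'fx': 430.15579344965164, 'fy': 430.15579344965164, 'cx': 279.85651300426935, 'cy': 215.0141402155027, 'k1': -0.10267079645948951, 'position': array([0.00867573, 0.7228477 , 0.87572671]), 'rotation': array([-0.27049852, -0.126576  ,  0.39939886,  0.86676964])}
{'fx': 437.9967882182691, 'fy': 437.9967882182691, 'cx': 283.5639324144799, 'cy': 206.22149814490663, 'k1': -0.09675777409674309, 'position': array([0.33523647, 0.68775171, 0.7263483 ]), 'rotation': array([-0.09504775, -0.04781599,  0.41353518,  0.90425008])}
{'fx': 376.9392837605764, 'fy': 376.9392837605764, 'cx': 273.77783322475796, 'cy': 212.96132674976525, 'k1': -0.04834414281856526, 'T_tool_cam': array([[ 9.99999013e-01, -1.06143362e-03,  9.20448220e-04,
        -5.41222575e-04],
       [-7.79741566e-04, -9.64287590e-01, -2.64856254e-01,
        -6.64393523e-02],
       [ 1.16870413e-03,  2.64855275e-01, -9.64287466e-01,
        -1.43124281e-01],
       [ 0.00000000e+00,  0.00000000e+00,  0.00000000e+00,
         1.00000000e+00]])}
```

View pics/scene0.png

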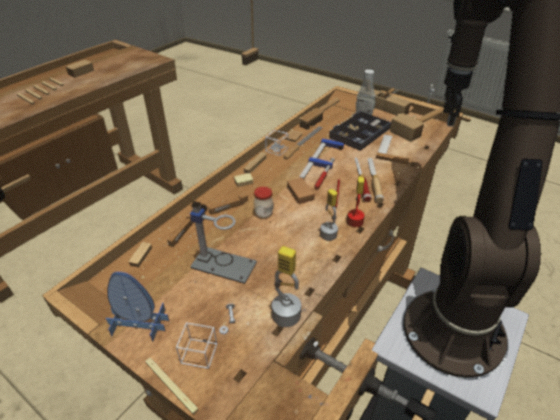

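View pics/side0.png

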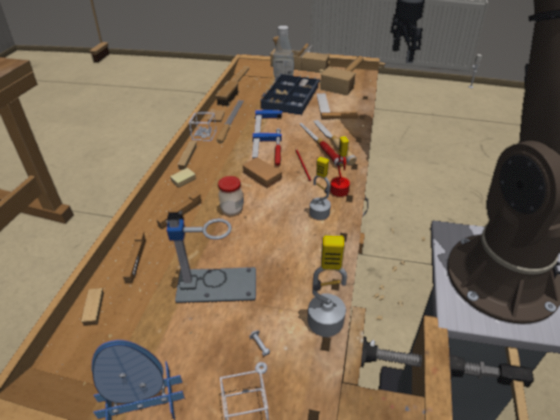

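View pics/wrist0.png

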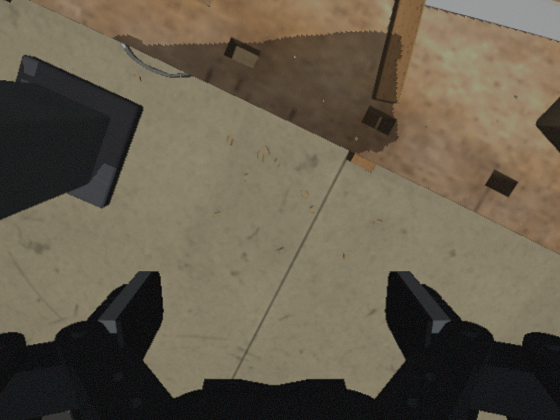

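Candidates in the side view are a grey weight at (327,315), a grey weight at (320,208) and a red one at (340,186). I'll measure the drum sizes and look closer.

```bash
cat > h.py <<'E'
import numpy as np, cv2
from scipy.spatial.transform import Rotation as R
from station import observe, camera, hand_in, hold_point_z
def rot(q): return R.from_quat([q[1],q[2],q[3],q[0]]).as_matrix()
def cam(name):
    o=observe(); c=camera(name)
    if name=="wrist":
        T=np.eye(4); T[:3,:3]=rot(o["tcp_rot"]); T[:3,3]=o["tcp_pos"]
        T=T@c["T_tool_cam"]; c["P"]=T[:3,3]; c["M"]=T[:3,:3]
    else:
        c["P"]=np.array(c["position"]); c["M"]=rot(c["rotation"])
    c["K"]=np.array([[c["fx"],0,c["cx"]],[0,c["fy"],c["cy"]],[0,0,1.]]); c["D"]=np.array([c["k1"],0,0,0.])
    return c
def ray(c,uv):
    p=cv2.undistortPoints(np.array([[uv]],float),c["K"],c["D"])[0,0]
    d=c["M"]@np.array([p[0],-p[1],-1.]); return c["P"],d/np.linalg.norm(d)
def onz(c,uv,z):
    P,d=ray(c,uv); return P+d*(z-P[2])/d[2]
def proj(c,X):
    p=c["M"].T@(np.atleast_2d(X)-c["P"]).T; p=np.array([p[0],-p[1],-p[2]])
    return cv2.projectPoints(p.T.copy(),np.zeros(3),np.zeros(3),c["K"],c["D"])[0][:,0]
def tri(c1,u1,c2,u2):
    P,d=ray(c1,u1);Q,e=ray(c2,u2)
    t=np.linalg.lstsq(np.c_[d,-e],Q-P,rcond=None)[0]
    A=P+t[0]*d;B=Q+t[1]*e
    return (A+B)/2,np.linalg.norm(A-B)
def crop(c,name,x0,y0,x1,y1,s):
    cv2.imwrite("pics/"+name,cv2.resize(c["pixels"][y0:y1,x0:x1],None,fx=s,fy=s,interpolation=cv2.INTER_CUBIC))
E
python3 - <<'E'
from h import *
a=cam("side"); b=cam("scene")
crop(a,"s1.png",270,130,370,340,3.5-0.7)
crop(a,"s2.png",160,170,360,320,4)
crop(b,"b2.png",180,170,340,300,4.5)
for n,c in(("side",a),("scene",b)):
    hsv=cv2.cvtColor(c["pixels"],cv2.COLOR_BGR2HSV)
    m=cv2.inRange(hsv,(22,150,100),(35,255,255))
    k,l,st,ce=cv2.connectedComponentsWithStats(m)
    for i in range(1,k):
        if st[i,4]>30: print(n,st[i],ce[i], onz(c,ce[i],0.141))
E
```

```text
side [340 136   9  20 108] [344.43518519 143.99074074] [ 0.38622525 -0.23284852  0.141     ]
side [317 156  13  20 107] [323.57009346 162.22429907] [ 0.42534905 -0.14530901  0.141     ]
side [322 235  23  34 373] [333.97855228 243.95710456] [0.36853422 0.11194131 0.141     ]
scene [357 176   7  17  79] [360.08860759 183.48101266] [ 0.3907917  -0.23033756  0.141     ]
scene [328 189   9  17  69] [332.60869565 195.42028986] [ 0.42868455 -0.13585659  0.141     ]
scene [278 246  17  29 242] [287.49173554 256.25619835] [0.40107524 0.12985779 0.141     ]
```

View pics/s1.png

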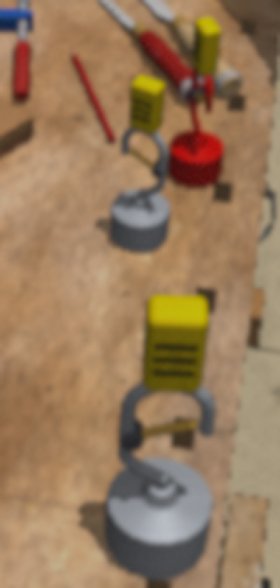

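View pics/s2.png

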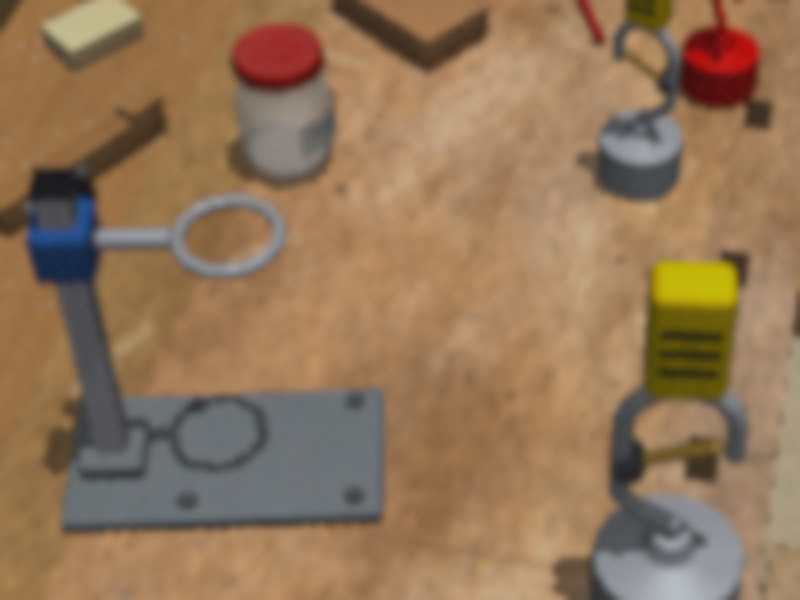

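View pics/b2.png

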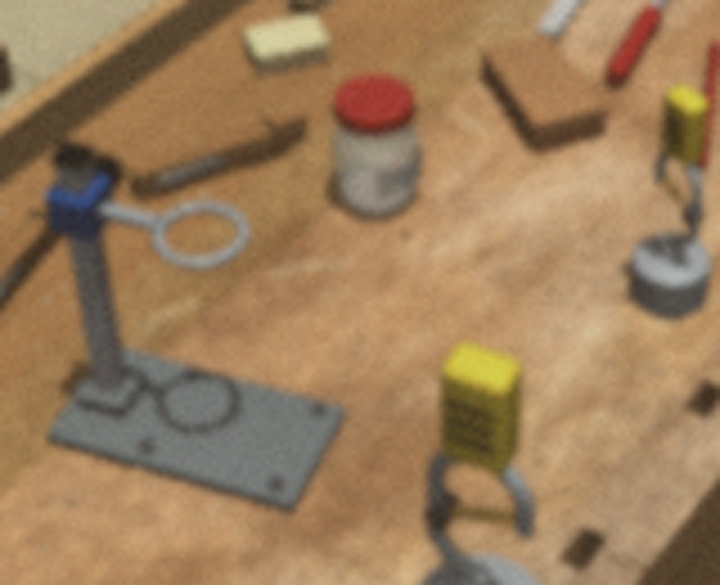

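The target is the small grey weight at side (320,208), scene (329,229): it isn't red and is clearly smaller than the grey one at side (327,315). Next I'll measure the stand and weight poses.

Run:
```python
from h import *
C={}
for n,box in (("side",(203,215,236,243)),("scene",(212,212,238,232))):
    c=cam(n); C[n]=c
    hsv=cv2.cvtColor(c["pixels"],cv2.COLOR_BGR2HSV)
    m=cv2.inRange(hsv,(0,0,90),(179,75,255))
    x0,y0,x1,y1=box; mm=np.zeros_like(m); mm[y0:y1,x0:x1]=m[y0:y1,x0:x1]
    ys,xs=np.nonzero(mm); pts=np.c_[xs,ys].astype(np.float32)
    k,l,st,ce=cv2.connectedComponentsWithStats(mm); i=1+np.argmax(st[1:,4])
    ys,xs=np.nonzero(l==i); e=cv2.fitEllipse(np.c_[xs,ys].astype(np.float32)); c["e"]=e; print(n,e,len(xs))
    v=c["pixels"].copy(); v[mm>0]=(0,0,255); c2=dict(c,pixels=v); crop(c2,n+"_m.png",x0-45,y0-20,x1+20,y1+70,5)
    # plate + drum mask vis
    v=c["pixels"].copy(); v[m>0]=(0,0,255); cv2.imwrite(f"pics/{n}_sat.png",v)
X,g=tri(C["side"],C["side"]["e"][0],C["scene"],C["scene"]["e"][0]); print("ring centre",X,g)
```

```text
side ((216.7032470703125, 228.42962646484375), (18.360200881958008, 26.269264221191406), 81.21561431884766) 272
scene ((223.71530151367188, 221.51356506347656), (13.143444061279297, 20.820552825927734), 89.16226959228516) 157
ring centre [0.58391626 0.14350533 0.16891724] 0.0005289966110108679
```

View pics/side_m.png

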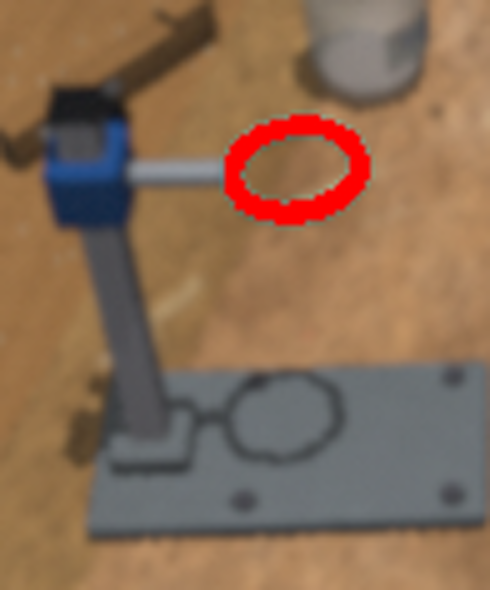

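View pics/scene_m.png

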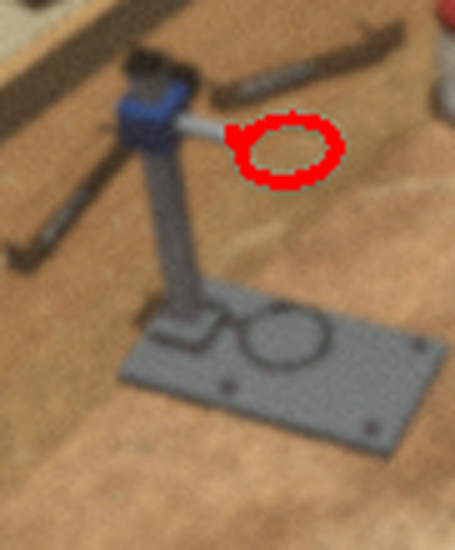

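View pics/side_sat.png

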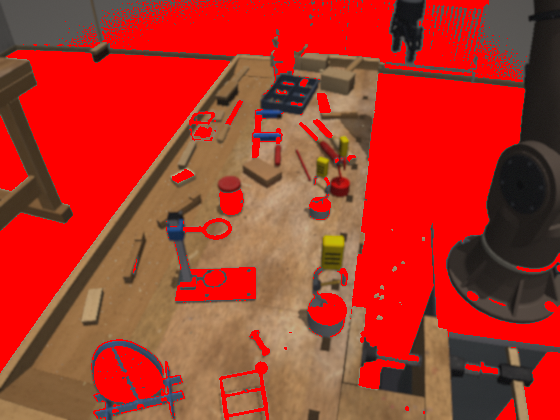

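Run:
```python
from h import *
C={n:cam(n) for n in("side","scene")}
for n,off,pts in(("side",(158,195),[(90,530),(485,518),(487,363),(112,368)]),("scene",(167,192),[(121,375),(387,455),(445,347),(208,278)])):
    c=C[n]; P=np.array([onz(c,(off[0]+p[0]/5-.4,off[1]+p[1]/5-.4),0.01) for p in pts])
    print(n,P[:,:2].round(4).tolist())
    for i,j in((1,0),(2,3)):
        d=P[j]-P[i]; print(np.degrees(np.arctan2(d[1],d[0])),np.linalg.norm(d))
    for i,j in((2,1),(3,0)):
        d=P[j]-P[i]; print(" short",np.degrees(np.arctan2(d[1],d[0])),np.linalg.norm(d))
# weights: grey drum
for n in C:
    c=C[n]; hsv=cv2.cvtColor(c["pixels"],cv2.COLOR_BGR2HSV)
    m=cv2.inRange(hsv,(0,0,60),(179,75,255))
    k,l,st,ce=cv2.connectedComponentsWithStats(m)
    for i in range(1,k):
        if 100<st[i,4]<1500 and (250<ce[i][0]<350): print(n,st[i],ce[i],onz(c,ce[i],0.03))
crop(C["side"],"w1.png",295,145,355,225,8); crop(C["scene"],"w2.png",305,180,365,245,8)
# arm direction: clamp-to-ring 
X,g=tri(C["side"],(216.7,228.4),C["scene"],(223.7,221.5))
for a in (0,5,-5,-10): 
    d=np.array([np.cos(np.radians(a)),np.sin(np.radians(a)),0])
    print(a,proj(C["side"],[X+.04*d,X+.068*d]).round(1).tolist(),proj(C["scene"],[X+.04*d,X+.068*d]).round(1).tolist())
```

```text
side [[0.6685, 0.208], [0.5134, 0.1679], [0.534, 0.0874], [0.6928, 0.1245]]
14.485182544904475 0.16018754180723307
13.133724235023314 0.16300069535931108
 short 104.38624735728628 0.08306825524064741
 short 106.21473606222935 0.08695215025772722
scene [[0.6664, 0.2073], [0.5113, 0.1687], [0.5333, 0.0892], [0.6777, 0.1234]]
13.970531607036897 0.15985361740377207
13.342888061416621 0.14841117145445246
 short 105.47629208020135 0.08252775008543439
 short 97.67372983071641 0.08463558173957439
side [286  77  34  30 303] [303.21122112  91.72937294] [ 0.57389664 -0.71681264  0.03      ]
side [317  93  14  20 210] [322.99047619 102.87142857] [ 0.49374291 -0.64788208  0.03      ]
side [252 107  31  51 416] [261.64903846 134.49759615] [ 0.64589043 -0.4097436   0.03      ]
side [313 119  20  19 148] [322.43918919 128.0472973 ] [ 0.47184662 -0.48378738  0.03      ]
side [309 177  22  43 495] [320.43636364 204.88080808] [ 0.42408393 -0.12271867  0.03      ]
side [337 268  11  18 118] [343.28813559 276.11016949] [0.34424082 0.09066987 0.03      ]
side [249 330  21  26 197] [259.31979695 342.06598985] [0.47470581 0.27580864 0.03      ]
scene [299 138  38  40 370] [317.94594595 158.85405405] [ 0.64063731 -0.42270887  0.03      ]
scene [255 199  18  19 285] [263.29473684 207.65263158] [ 0.63845985 -0.09006229  0.03      ]
scene [320 207  18  34 310] [329.23225806 228.26451613] [ 0.42313808 -0.12307517  0.03      ]
scene [271 286  35  41 902] [286.14301552 308.7405765 ] [0.36424377 0.18859828 0.03      ]
0 [[196.4, 225.2], [182.4, 223.1]] [[211.7, 215.7], [203.5, 211.7]]
5 [[195.8, 226.5], [181.3, 225.2]] [[210.8, 216.4], [202.0, 212.9]]
-5 [[197.1, 224.0], [183.7, 221.0]] [[212.6, 215.0], [205.1, 210.5]]
-10 [[198.0, 222.8], [185.3, 219.0]] [[213.7, 214.3], [206.9, 209.4]]
```

View pics/w1.png

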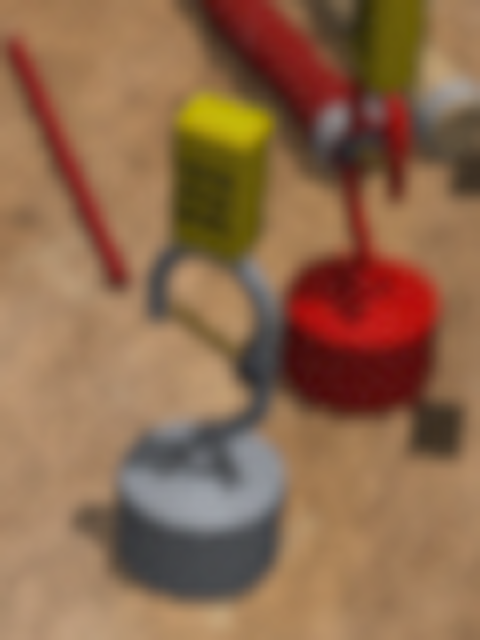

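View pics/w2.png

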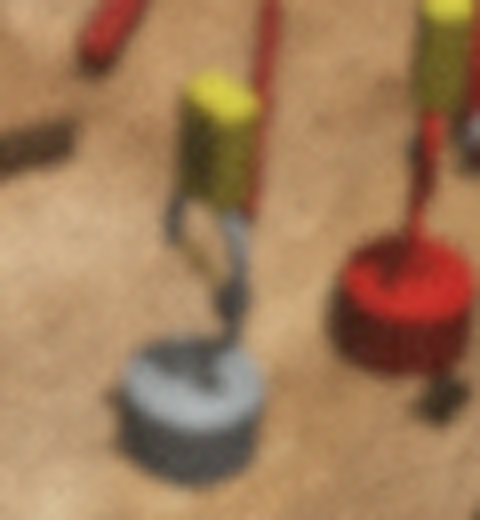

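Run:
```python
from h import *
a,b=cam("side"),cam("scene")
def t(n,p,q):
    X,g=tri(a,(295+p[0]/8-.4,145+p[1]/8-.4),b,(305+q[0]/8-.4,180+q[1]/8-.4)); print(n,X.round(4),round(g,4)); return X
t("griptop",(224,113),(222,97)); t("drumtop",(202,478),(193,378))
h=t("hinge",(250,358),(232,298)); n=t("tip",(172,308),(186,238)); o=t("nose",(160,310),(178,232))
for v in(n-h,o-h): print(np.degrees(np.arctan2(v[1],v[0])),np.linalg.norm(v[:2]))
c=a; 
print("drum diam", np.linalg.norm(onz(a,(295+115/8,145+478/8),.032)-onz(a,(295+287/8,145+478/8),.032)))
o=observe(); print(rot(o["tcp_rot"]).round(3))
```

```text
griptop [ 0.4257 -0.1258  0.1628] 0.002
drumtop [ 0.4261 -0.1247  0.0313] 0.0024
hinge [ 0.4136 -0.1246  0.0782] 0.0008
tip [ 0.439  -0.1348  0.086 ] 0.0006
nose [ 0.4429 -0.1358  0.0851] 0.0025
-21.852545159354744 0.027385244160567278
-20.81524513873176 0.031354603963470284
drum diam 0.05237471802220768
[[ 0.422 -0.907 -0.   ]
 [-0.907 -0.422  0.   ]
 [-0.     0.    -1.   ]]
```

Small grey weight confirmed: its drum measures 52.4 mm, at about (0.426, -0.125), yaw about -21°. The stand's yaw is about 14°, with the near bar at about (0.561, 0.138, 0.169). I'll move above the weight.

Call:
{"api": "move_arm", "payload": {
  "commands": [
    [-23.7,-23.8,1.5,0],
    [-23.7,-23.8,0,0],
    [-23.7,-23.8,0,0],
    [-23.7,-23.8,0,0],
    [-23.7,-23.8,0,0],
    [-23.7,-23.8,0,0],
    [-23.7,-23.8,0,0],
    [-23.7,-23.8,0,0],
    [-23.7,-23.8,0,0],
    [-23.7,-23.8,0,0],
    [-23.7,-23.8,0,0],
    [-23.7,-23.8,0,0],
    [-23.7,-23.8,0,0],
    [-23.7,-23.8,0,0],
    [0,0,0,7],
    [0,0,0,7],
    [0,0,0,7],
    [0,0,0,7],
    [0,0,0,7],
    [0,0,0,7]
  ],
  "fingers": 0.4,
  "force": 60
}}

```text
clock: 2.22
tcp_pos: [0.4259, -0.1252, 0.23]
tcp_rot: [0.0, -0.592, 0.806, -0.0]
force: [0.2, 0.0, -0.2]
gripper_width: 0.0595
```

Run:
```python
from h import *
c=cam("wrist"); cv2.imwrite("pics/w3.png",c["pixels"]); o=observe(); print(o["clock"],o["tcp_pos"],o["qpos"].round(2),o["gripper_width"]); M=rot(o["tcp_rot"]);print(np.degrees(np.arctan2(M[1,0],M[0,0])))
```

```text
2.2667 [ 0.4259047  -0.12515418  0.22995226] [ 0.32  0.15 -0.17  1.98  0.03  1.01 -1.75] 0.05982176523455722
-107.91081779489734
```

View pics/w3.png

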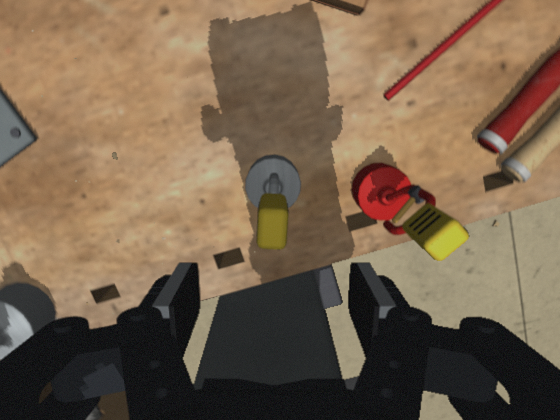

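The wrist view shows the weight upright, with its drum at (272,184) and its yellow grip at (272,225), between the fingers. The red one is at (385,193). I'll refine centre and yaw.

Run:
```python
from h import *
c=cam("wrist"); crop(c,"w4.png",230,140,320,265,5)
hsv=cv2.cvtColor(c["pixels"],cv2.COLOR_BGR2HSV)
m=cv2.inRange(hsv,(20,130,60),(38,255,255)); m[:,330:]=0
k,l,st,ce=cv2.connectedComponentsWithStats(m); i=1+np.argmax(st[1:,4]); print(st[i])
m=(l==i).astype(np.uint8)
v=hsv[...,2][m>0]; print(np.percentile(v,[5,25,50,75,95]))
# top face
yy=np.nonzero(m)
for z in(.164,):
    for y in range(st[i,1],st[i,1]+st[i,3],4):
        xs=np.nonzero(m[y])[0]; A=onz(c,(xs[0]-.5,y),z);B=onz(c,(xs[-1]+.5,y),z); print(y,xs[0],xs[-1],hsv[y,xs.mean().astype(int)],((A+B)/2)[:2].round(4),np.linalg.norm(A-B).round(4))
# drum
g=cv2.inRange(hsv,(0,0,75),(179,70,255)); g[:,:235]=0; g[:,312:]=0; g[:150]=0; g[225:]=0
k,l,st,ce=cv2.connectedComponentsWithStats(g); j=1+np.argmax(st[1:,4]); print(st[j])
cs=cv2.findContours((l==j).astype(np.uint8),0,2)[0]; q=max(cs,key=cv2.contourArea); hu=cv2.convexHull(q)[:,0]
P=np.array([onz(c,p,.032)[:2] for p in hu.astype(float)]); (x,y),r=cv2.minEnclosingCircle((P*1000).astype(np.float32)); print("drum",x,y,r)
```

```text
[ 257  194   31   56 1554]
[ 70.  86. 121. 132. 134.]
194 265 280 [ 24 149  72] [ 0.445  -0.1304] 0.0091
198 261 284 [ 26 170  72] [ 0.4428 -0.1297] 0.0137
202 260 285 [ 25 185  73] [ 0.4406 -0.129 ] 0.0148
206 260 286 [ 25 176  74] [ 0.4382 -0.1285] 0.0155
210 258 286 [ 25 178 116] [ 0.4362 -0.1273] 0.0167
214 258 287 [ 25 179 131] [ 0.4338 -0.1268] 0.0173
218 258 287 [ 25 175 134] [ 0.4315 -0.1261] 0.0173
222 258 287 [ 25 175 134] [ 0.4292 -0.1253] 0.0174
226 257 287 [ 25 177 134] [ 0.427  -0.1243] 0.018
230 258 286 [ 25 185 131] [ 0.4247 -0.1236] 0.0169
234 257 286 [ 25 179 131] [ 0.4224 -0.1225] 0.0175
238 257 286 [ 25 182 132] [ 0.4201 -0.1218] 0.0176
242 257 286 [ 25 177 131] [ 0.4177 -0.121 ] 0.0176
246 259 284 [ 26 177 121] [ 0.4153 -0.1202] 0.0153
[ 245  158   56   50 1612]
drum 425.65216064453125 -123.50930786132812 26.185468673706055
```

View pics/w4.png

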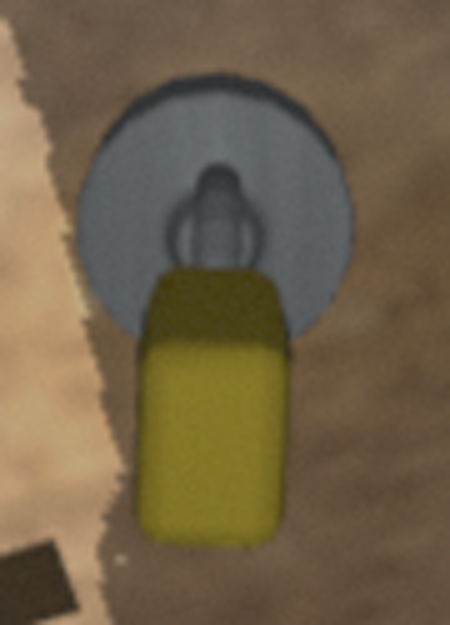

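Call:
{"api": "move_arm", "payload": {
  "commands": [
    [-1.2,0.7,6,2.1],
    [0,0,12,0],
    [0,0,12,0],
    [0,0,12,0],
    [0,0,12,0],
    [0,0,12,0],
    [0,0,12,0],
    [0,0,12,0],
    [0,0,10,0],
    [0,0,6,0],
    [0,0,0,0],
    [0,0,0,0]
  ]
}}

```text
clock: 3.32
tcp_pos: [0.4255, -0.1238, 0.1239]
tcp_rot: [-0.0, -0.581, 0.814, 0.0]
force: [-0.6, -1.1, 0.8]
gripper_width: 0.0602
```

Run:
```python
from h import *
c=cam("wrist"); cv2.imwrite("pics/w5.png",c["pixels"]); o=observe(); print(o["clock"],o["tcp_pos"],o["force"]); M=rot(o["tcp_rot"]);print(np.degrees(np.arctan2(M[1,0],M[0,0])))
```

```text
3.3667 [ 0.42585147 -0.12387663  0.12423557] [-0.01630099 -0.53585828  1.12372495]
-109.0523384002317
```

View pics/w5.png

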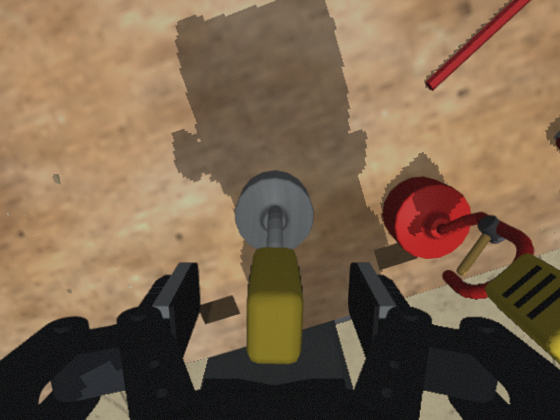

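The grip block at (274,305) sits centred between the pads and is aligned with them. Closing.

Call:
{"api": "move_arm", "payload": {
  "commands": [
    [0,0,0,0],
    [0,0,0,0],
    [0,0,0,0],
    [0,0,0,0],
    [0,0,0,0],
    [0,0,0,0],
    [0,0,0,0],
    [0,0,0,0]
  ],
  "fingers": -1,
  "force": 70
}}

```text
clock: 4.03
tcp_pos: [0.4261, -0.124, 0.1243]
tcp_rot: [0.0, -0.58, 0.815, -0.001]
force: [-0.0, -0.8, 6.2]
gripper_width: 0.0171
```

Call:
{"api": "move_arm", "payload": {
  "commands": [
    [0,0,-3,0],
    [0,0,-8,0],
    [0,0,-15,0],
    [0,0,-15,0],
    [0,0,-15,0],
    [0,0,-15,0],
    [0,0,-15,0],
    [0,0,-15,0],
    [0,0,-15,0],
    [0,0,-15,0],
    [0,0,-7,0],
    [0,0,-2,0],
    [0,0,0,0],
    [0,0,0,0]
  ]
}}

```text
clock: 5.2
tcp_pos: [0.425, -0.1237, 0.2631]
tcp_rot: [-0.0, -0.58, 0.815, 0.0]
force: [-1.7, -0.1, -4.2]
gripper_width: 0.0173
```

Run:
```python
from h import *
o=observe(); print(o["clock"],o["tcp_pos"],o["force"],o["torque"],o["gripper_width"]); M=rot(o["tcp_rot"]);print(np.degrees(np.arctan2(M[1,0],M[0,0])))
c=cam("wrist"); cv2.imwrite("pics/w6.png",c["pixels"]);a=cam("side"); crop(a,"s6.png",250,60,400,230,4-.6)
```

```text
5.2 [ 0.42496268 -0.12374334  0.26308052] [-1.68989486 -0.13715611 -4.21070295] [ 0.02313072  0.00243093 -0.02679631] 0.017267798944588623
-109.13477544936858
```

View pics/w6.png

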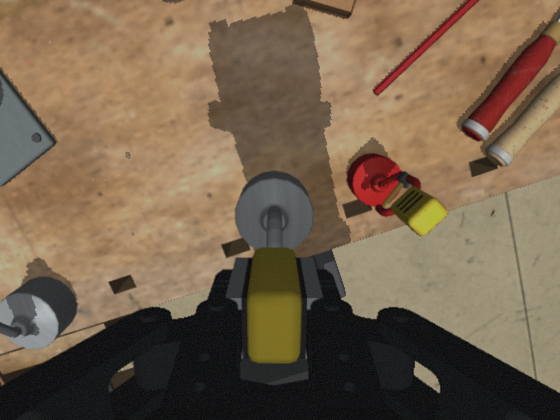

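View pics/s6.png

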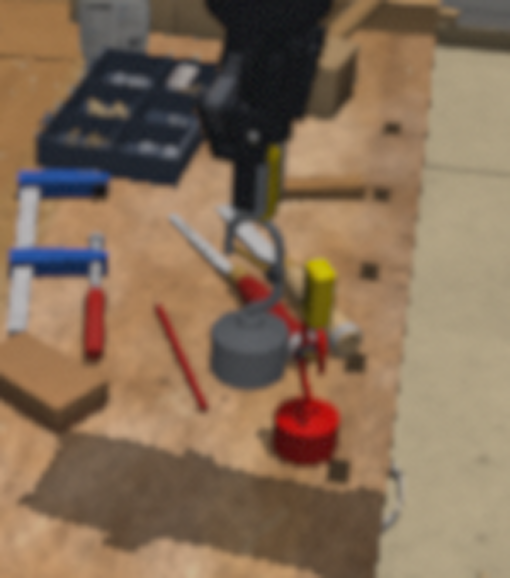

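Lifted and held firmly, and it hangs upright. Next I'll carry it toward the ring's near side, staging about 60 mm short, and turn it into line with the stand.

Call:
{"api": "move_arm", "payload": {
  "commands": [
    [-8,0.4,0,0],
    [-18,1,0,0],
    [-20,1.1,0,0],
    [-20,1.1,0,0],
    [-20,1.1,0,0],
    [-20,1.1,0,0],
    [-20,1.1,0,0],
    [-20,1.1,0,0],
    [-20,1.1,0,0],
    [-20,1.1,0,0],
    [-20,1.1,0,0],
    [-20,1.1,0,0],
    [-18,1.1,0,0],
    [-10,0.6,0,0],
    [0,0,0,-6.6],
    [0,0,0,-6.6],
    [0,0,0,-6.6],
    [0,0,0,-6.6],
    [0,0,0,-6.5]
  ]
}}

```text
clock: 6.88
tcp_pos: [0.4951, 0.1207, 0.2634]
tcp_rot: [0.0, 0.788, -0.615, -0.0]
force: [0.6, 0.3, -3.3]
gripper_width: 0.0174
```

Call:
{"api": "move_arm", "payload": {
  "commands": [
    [0,0,5,0],
    [0,0,6,0],
    [0,0,6,0],
    [0,0,5,0],
    [0,0,0,0],
    [0,0,0,0],
    [0,0,0,0],
    [0,0,0,0]
  ]
}}

```text
clock: 7.55
tcp_pos: [0.4957, 0.1209, 0.2421]
tcp_rot: [-0.0, 0.787, -0.617, 0.0]
force: [-0.2, -0.2, -3.6]
gripper_width: 0.0171
```

Run:
```python
from h import *
o=observe(); print(o["clock"],o["tcp_pos"],o["force"],o["torque"],o["gripper_width"],o["qpos"].round(2)); M=rot(o["tcp_rot"]);print(np.degrees(np.arctan2(M[1,0],M[0,0])),M.round(3).tolist())
c=cam("wrist"); cv2.imwrite("pics/w7.png",c["pixels"]);a=cam("side"); crop(a,"s7.png",160,130,330,290,4);a=cam("scene"); crop(a,"b7.png",180,150,330,290,4)
```

```text
7.55 [0.49565552 0.12088293 0.24206315] [-0.20089536 -0.24182868 -3.59633066] [ 0.00242949  0.00042944 -0.01680998] 0.017077912332872938 [ 0.01  0.28 -0.43  1.81  0.13  1.09 -1.81]
-76.25653496515669 [[0.238, -0.971, 0.001], [-0.971, -0.238, 0.0], [0.0, -0.001, -1.0]]
```

View pics/w7.png

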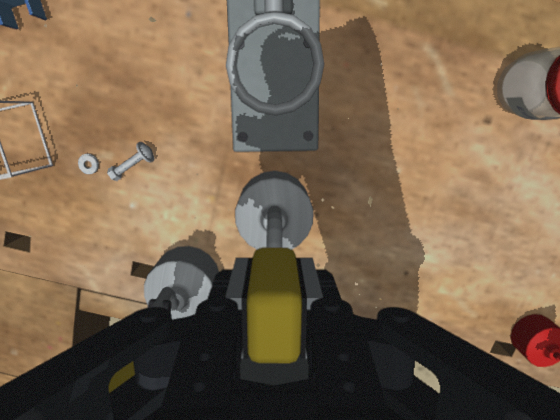

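View pics/s7.png

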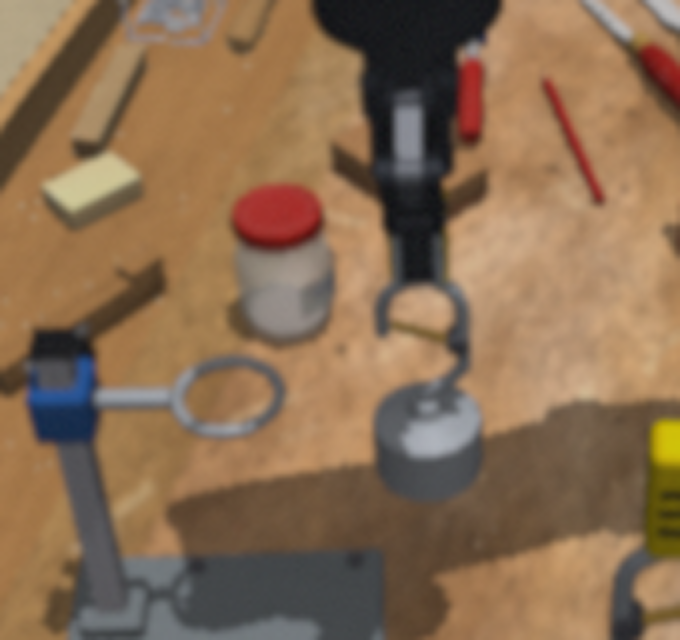

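View pics/b7.png

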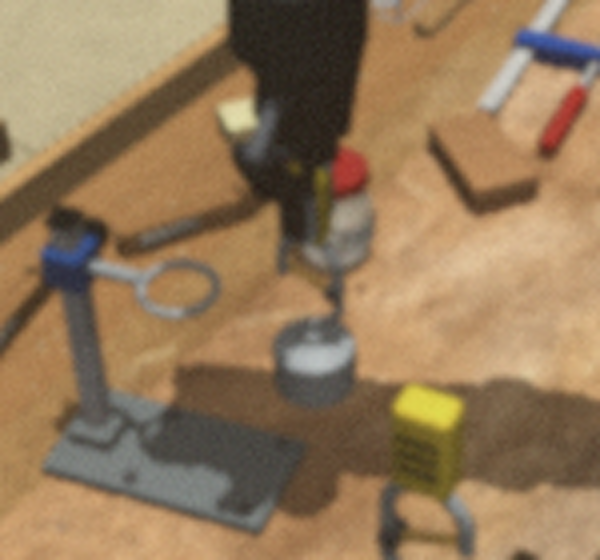

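Run:
```python
from h import *
c=cam("wrist"); crop(c,"w8.png",215,0,335,270,2.2)
crop(c,"w8b.png",215,5,335,120,6)
# weight hold check: drum circle in tool frame
hsv=cv2.cvtColor(c["pixels"],cv2.COLOR_BGR2HSV)
g=cv2.inRange(hsv,(0,0,60),(179,70,255)); g[:,:232]=0; g[:,318:]=0; g[:165]=0; g[245:]=0
k,l,st,ce=cv2.connectedComponentsWithStats(g); j=1+np.argmax(st[1:,4]); print(st[j])
cs=cv2.findContours((l==j).astype(np.uint8),0,2)[0]; q=max(cs,key=cv2.contourArea); hu=cv2.convexHull(q)[:,0]
z=c["P"][2]; o=observe(); zt=o["tcp_pos"][2]-.1242+.032
P=np.array([onz(c,p,zt)[:2] for p in hu.astype(float)]); (x,y),r=cv2.minEnclosingCircle((P*1000).astype(np.float32)); print("drum",x,y,r,o["tcp_pos"])
```

```text
[ 235  177   78   68 4306]
drum 495.5165100097656 121.08834838867188 26.25119972229004 [0.49558761 0.12080986 0.2420273 ]
```

View pics/w8b.png

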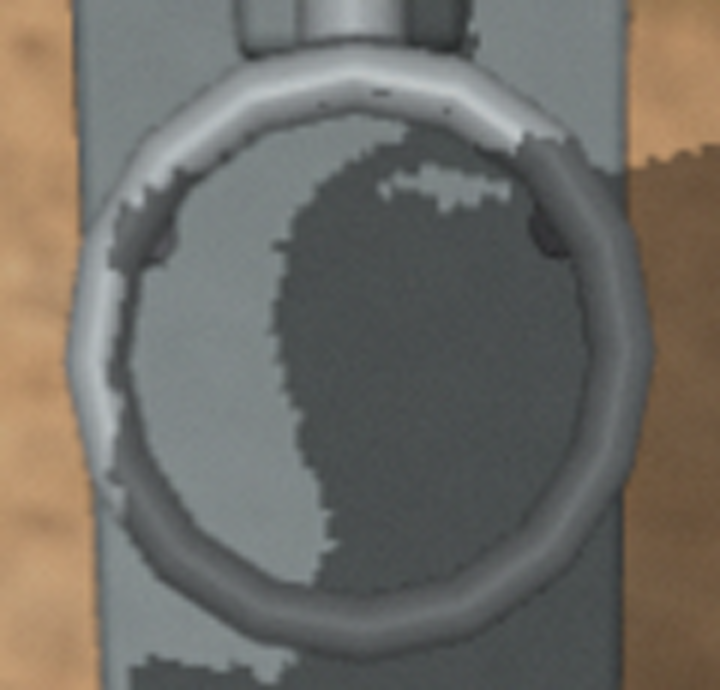

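Run:
```python
from h import *
c=cam("wrist");a=cam("side");b=cam("scene"); o=observe(); M=rot(o["tcp_rot"])
px=lambda p:(215+p[0]/6-.5+.5/6,5+p[1]/6-.5+.5/6)
for z in(.163,.167,.170,.173,.177):
    L,Rr=onz(c,px((68,355)),z),onz(c,px((652,355)),z); N=onz(c,px((360,628)),z); F=onz(c,px((353,75)),z)
    d=F-N; Cn=(L+Rr)/2
    print(z,"w",np.linalg.norm(L-Rr).round(4),"nearbar",N.round(4),"tool",(M.T@(N-o["tcp_pos"])).round(4),"N-F",np.linalg.norm(d).round(4),np.degrees(np.arctan2(d[1],d[0])).round(1))
# near bar in side crop s7 (offset160,130,x4): outer end (285,397)->centre ~ (281,397); scene b7 offset(180,150) 
for z in(.163,.170,.177):
    N=onz(c,px((360,628)),z); print(z,proj(a,N),proj(b,N))
crop(a,"s8.png",195,205,245,250,14); crop(b,"b8.png",200,200,245,240,14)
```

```text
0.163 w 0.0541 nearbar [0.5603 0.1369 0.163 ] tool [-0.0002 -0.0667  0.0789] N-F 0.0486 14.6
0.167 w 0.0531 nearbar [0.5603 0.1369 0.167 ] tool [-0.0003 -0.0667  0.0749] N-F 0.0477 14.6
0.17 w 0.0524 nearbar [0.5603 0.1369 0.17  ] tool [-0.0003 -0.0667  0.0719] N-F 0.0471 14.6
0.173 w 0.0516 nearbar [0.5602 0.1369 0.173 ] tool [-0.0003 -0.0667  0.0689] N-F 0.0464 14.6
0.177 w 0.0507 nearbar [0.5602 0.1369 0.177 ] tool [-0.0003 -0.0667  0.0649] N-F 0.0456 14.6
0.163 [[230.25845428 229.97713696]] [[232.89766196 225.5143877 ]]
0.17 [[229.93024576 227.24586423]] [[232.69026243 223.41083806]]
0.177 [[229.59868756 224.48306529]] [[232.48131552 221.28913957]]
```

View pics/s8.png

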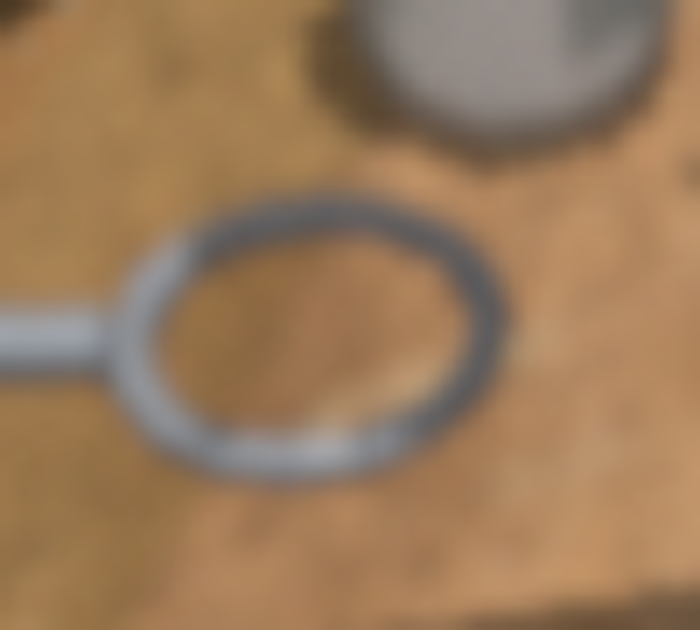

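View pics/b8.png

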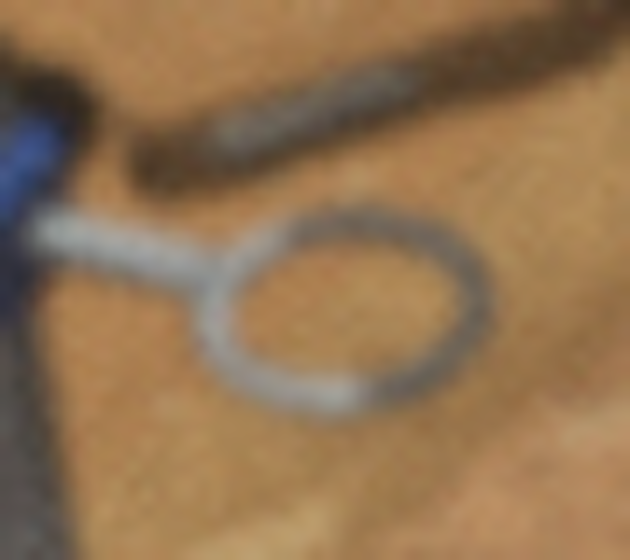

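The wrist view puts the near bar at (275,110), i.e. 66.7 mm ahead of the weight axis and laterally within 0.3 mm. The drum is exactly under the TCP. Sizes put the bar height at about 0.163–0.169. I'll advance 58.7 mm so the bar comes under gate_entry, with the nose above it and the drum below.

Call:
{"api": "move_arm", "payload": {
  "commands": [
    [0,0,5,0],
    [0,0,4,0],
    [0,0,0,0],
    [0,-3,0,0],
    [0,-6,0,0],
    [0,-8,0,0],
    [0,-8,0,0],
    [0,-8,0,0],
    [0,-8,0,0],
    [0,-8,0,0],
    [0,-6,0,0],
    [0,-3,0,0],
    [-0.3,-0.7,0,0],
    [0,0,0,0],
    [0,0,0,0],
    [0,0,0,0]
  ]
}}

```text
clock: 9.23
tcp_pos: [0.5521, 0.1349, 0.2328]
tcp_rot: [0.0, 0.787, -0.617, 0.0]
force: [-0.2, -0.2, -3.3]
gripper_width: 0.0175
```

Run:
```python
from h import *
o=observe(); print(o["clock"],o["tcp_pos"],o["force"],o["torque"]); M=rot(o["tcp_rot"]);print(np.degrees(np.arctan2(M[1,0],M[0,0])))
c=cam("wrist"); cv2.imwrite("pics/w9.png",c["pixels"]);a=cam("side"); crop(a,"s9.png",180,170,260,250,8);b=cam("scene"); crop(b,"b9.png",195,175,265,245,8)
```

```text
9.2333 [0.55208598 0.13491862 0.23284285] [-0.21360974 -0.20561748 -3.31178982] [-0.04864582 -0.00136761  0.00410019]
-76.23131494188081
```

View pics/w9.png

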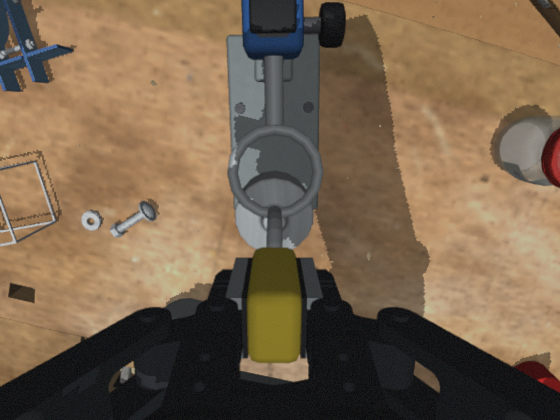

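View pics/s9.png

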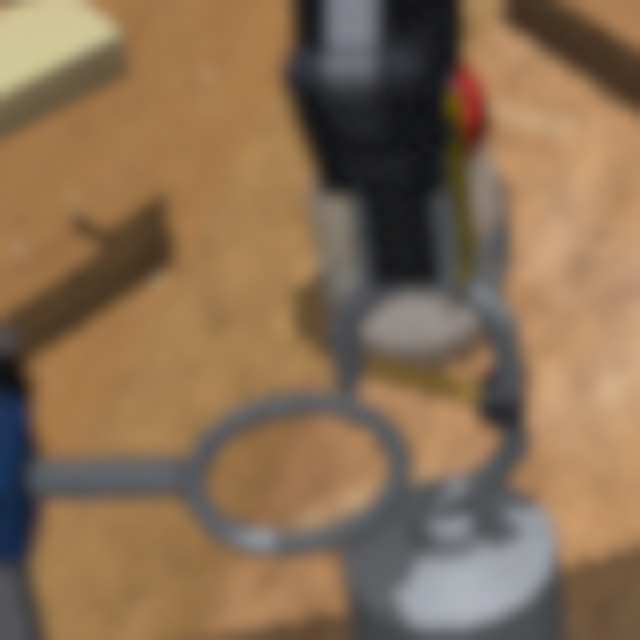

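View pics/b9.png

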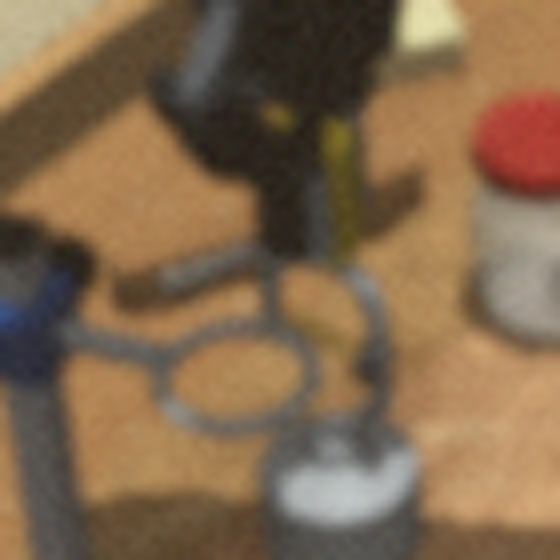

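Run:
```python
from h import *
o=observe(); M=rot(o["tcp_rot"]); c=cam("wrist");a=cam("side");b=cam("scene")
T=o["tcp_pos"]
def w(x,y,z): return T+M@np.array([y*-1 if False else -y*0, -x, .1242-z])
print("nose",proj(a,w(.018,0,.0825)),proj(b,w(.018,0,.0825)))
for z in (.161,.164,.167,.170,.173):
    zz=z-(T[2]-.1242)
    p=w(.008,0,zz); print(z,zz.round(4),proj(a,p),proj(b,p),"wrist",proj(c,p))
crop(c,"w10.png",225,160,325,260,6)
```

```text
nose [[223.52150828 218.91078992]] [[228.44145126 216.00517259]]
0.161 0.0523 [[230.47905046 230.77007557]] [[233.03386452 226.14940579]] wrist [[274.81528285 211.70027122]]
0.164 0.0553 [[230.33716877 229.60654102]] [[232.94417959 225.25139975]] wrist [[274.82196131 213.04671523]]
0.167 0.0583 [[230.19466896 228.43729125]] [[232.85420871 224.35009246]] wrist [[274.82881644 214.42904956]]
0.17 0.0613 [[230.05154762 227.26228902]] [[232.76395077 223.44546818]] wrist [[274.83585532 215.84872301]]
0.173 0.0643 [[229.90780134 226.08149684]] [[232.67340468 222.53751107]] wrist [[274.84308542 217.30726308]]
```

View pics/w10.png

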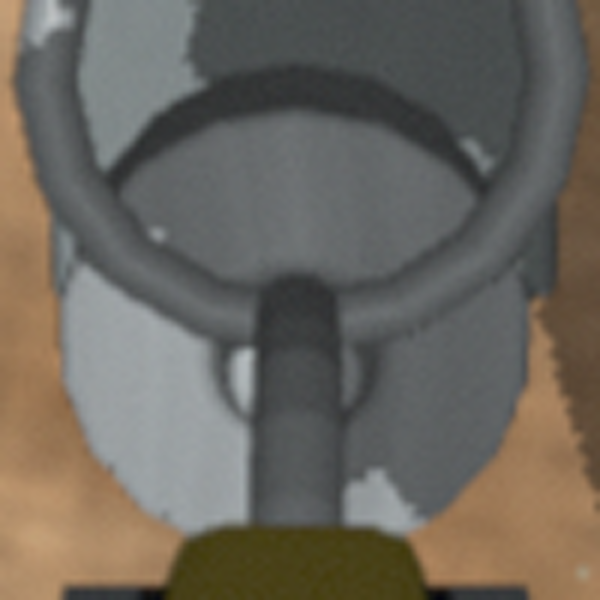

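Bar, nose and drum agree across the views: bar about 58 mm up in the weight's frame and about 9 mm off axis. I'll shift 1 mm to land near x=8 and descend to just below contact.

Call:
{"api": "move_arm", "payload": {
  "commands": [
    [0,-1,0,0],
    [0,0,2,0],
    [0,0,3,0],
    [0,0,3,0],
    [0,0,3,0],
    [0,0,3,0],
    [0,0,2,0],
    [0,0,1,0],
    [0,0,0,0],
    [0,0,0,0]
  ]
}}

```text
clock: 10.37
tcp_pos: [0.5534, 0.1353, 0.2158]
tcp_rot: [0.0, 0.787, -0.617, 0.0]
force: [0.1, 0.0, -2.6]
gripper_width: 0.0171
```

Run:
```python
from h import *
o=observe(); print(o["clock"],o["tcp_pos"],o["force"],o["torque"])
c=cam("wrist"); crop(c,"w11.png",215,150,335,260,5);a=cam("side"); crop(a,"s11.png",180,170,260,250,8)
```

```text
10.3667 [0.55340219 0.13529573 0.21581806] [ 0.0597507   0.03645199 -2.58606531] [-0.01417022 -0.0048357  -0.02144741]
```

View pics/w11.png

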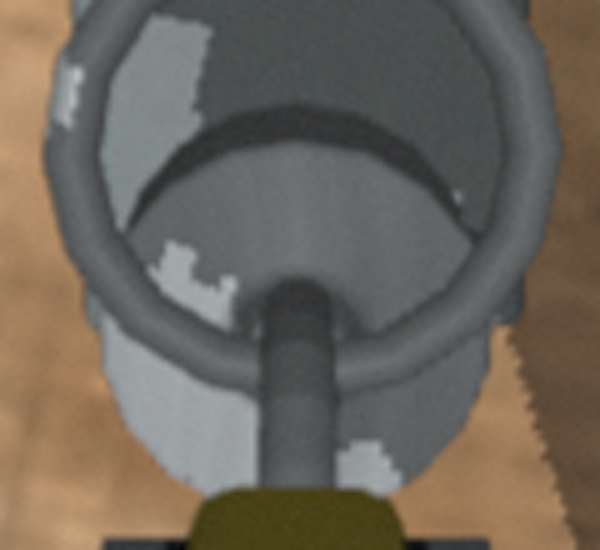

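View pics/s11.png

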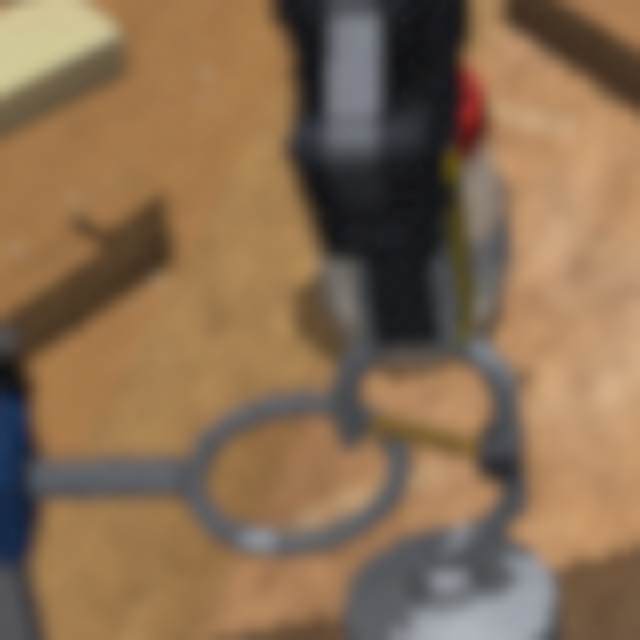

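Call:
{"api": "move_arm", "payload": {
  "commands": [
    [0,0,1,0],
    [0,0,1,0],
    [0,0,1,0],
    [0,0,1,0],
    [0,0,0,0]
  ]
}}

```text
clock: 10.88
tcp_pos: [0.5533, 0.1352, 0.2115]
tcp_rot: [0.0, 0.787, -0.617, -0.0]
force: [-0.1, -0.4, -2.4]
gripper_width: 0.0171
```

Call:
{"api": "move_arm", "payload": {
  "commands": [
    [0,0,1,0],
    [0,0,1,0],
    [0,0,1,0],
    [0,0,0,0]
  ]
}}

```text
clock: 11.22
tcp_pos: [0.5533, 0.1352, 0.2085]
tcp_rot: [0.0, 0.787, -0.617, -0.0]
force: [-0.1, -0.7, -2.8]
gripper_width: 0.0173
```

Call:
{"api": "move_arm", "payload": {
  "commands": [
    [0,0,1,0],
    [0,0,1,0],
    [0,0,1,0],
    [0,0,0,0]
  ]
}}

```text
clock: 11.55
tcp_pos: [0.5538, 0.1354, 0.2062]
tcp_rot: [-0.0, 0.787, -0.617, 0.0]
force: [-0.7, -0.8, 2.3]
gripper_width: 0.0172
```

Contact came on cue: force rose by about 5 N at TCP z 0.206, so the bar is at about 0.163. I'll press the gate in gently.

Call:
{"api": "move_arm", "payload": {
  "commands": [
    [0,0,1,0],
    [0,0,1,0],
    [0,0,1,0],
    [0,0,0,0]
  ]
}}

```text
clock: 11.88
tcp_pos: [0.5532, 0.1356, 0.2027]
tcp_rot: [-0.0, 0.787, -0.617, -0.0]
force: [-0.9, 0.7, 2.1]
gripper_width: 0.0174
```

Call:
{"api": "move_arm", "payload": {
  "commands": [
    [0,0,1,0],
    [0,0,1,0],
    [0,0,1,0],
    [0,0,0,0]
  ]
}}

```text
clock: 12.22
tcp_pos: [0.553, 0.1352, 0.1994]
tcp_rot: [0.0, 0.787, -0.617, -0.0]
force: [-2.4, 0.1, 2.1]
gripper_width: 0.0174
```

Run:
```python
from h import *
o=observe(); print(o["clock"],o["tcp_pos"],o["force"],o["torque"])
c=cam("wrist"); crop(c,"w12.png",215,150,335,260,5);a=cam("side"); crop(a,"s12.png",180,180,260,260,8)
```

```text
12.2167 [0.55297532 0.13520255 0.19942419] [-2.40325129  0.12227389  2.08159967] [0.226342   0.42873638 0.02718817]
```

View pics/s12.png

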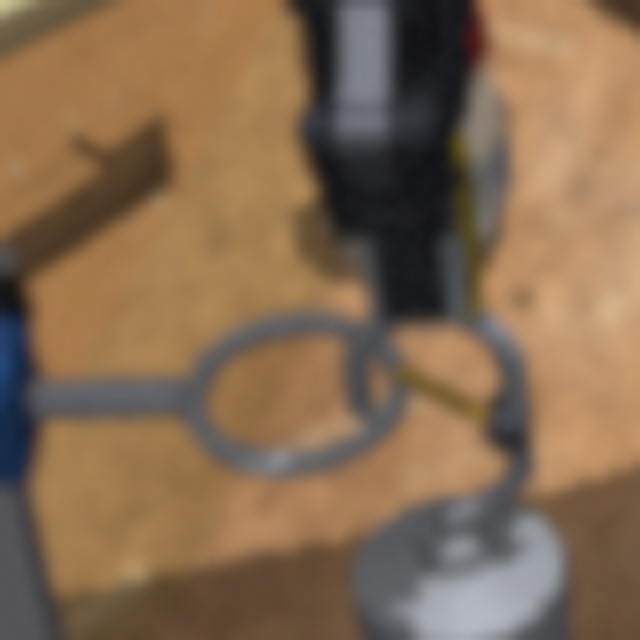

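View pics/w12.png

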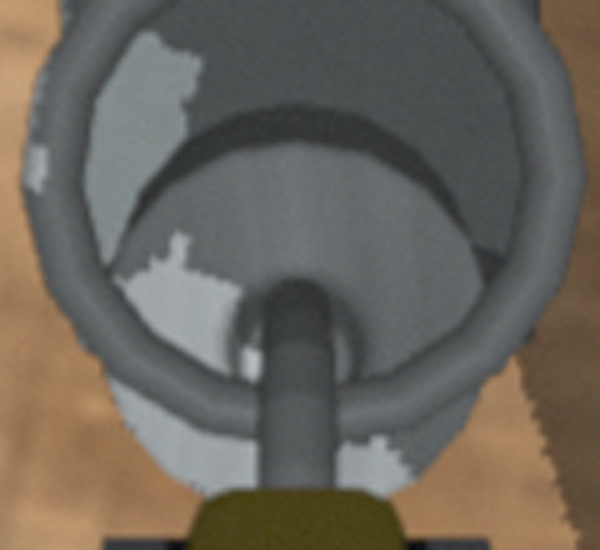

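The side view shows the nose inside the ring and the bar at (228,228) pushing the brass gate up. Forces are low, so I'll continue.

Call:
{"api": "move_arm", "payload": {
  "commands": [
    [0,0,1,0],
    [0,0,1,0],
    [0,0,1,0],
    [0,0,1,0],
    [0,0,0,0]
  ]
}}

```text
clock: 12.73
tcp_pos: [0.5531, 0.1351, 0.1955]
tcp_rot: [0.0, 0.787, -0.617, -0.0]
force: [-3.4, 0.2, 2.5]
gripper_width: 0.0171
```

Call:
{"api": "move_arm", "payload": {
  "commands": [
    [0,0,1,0],
    [0,0,1,0],
    [0,0,1,0],
    [0,0,0,0]
  ]
}}

```text
clock: 13.07
tcp_pos: [0.5525, 0.135, 0.1921]
tcp_rot: [0.001, 0.787, -0.617, -0.001]
force: [-4.5, -0.0, 0.9]
gripper_width: 0.0174
```

Call:
{"api": "move_arm", "payload": {
  "commands": [
    [0,0,1,0],
    [0,0,1,0],
    [0,0,0,0]
  ]
}}

```text
clock: 13.32
tcp_pos: [0.5524, 0.1348, 0.1896]
tcp_rot: [0.001, 0.787, -0.617, -0.001]
force: [-0.6, -0.1, -3.5]
gripper_width: 0.0168
```

Call:
{"api": "move_arm", "payload": {
  "commands": [
    [0,0,1,0],
    [0,0,1,0],
    [0,0,0,0]
  ]
}}

```text
clock: 13.57
tcp_pos: [0.5538, 0.1351, 0.1885]
tcp_rot: [-0.0, 0.787, -0.617, 0.0]
force: [0.1, -0.4, -3.2]
gripper_width: 0.0173
```

Run:
```python
from h import *
o=observe(); print(o["clock"],o["tcp_pos"],o["force"],o["torque"])
c=cam("wrist"); crop(c,"w13.png",215,150,335,260,5);a=cam("side"); crop(a,"s13.png",180,180,260,260,8); b=cam("scene"); crop(b,"b13.png",200,180,260,240,9)
```

```text
13.5667 [0.55379449 0.13510765 0.18854454] [ 0.05837668 -0.44355903 -3.19260183] [ 0.02684237 -0.01663153 -0.02624849]
```

View pics/s13.png

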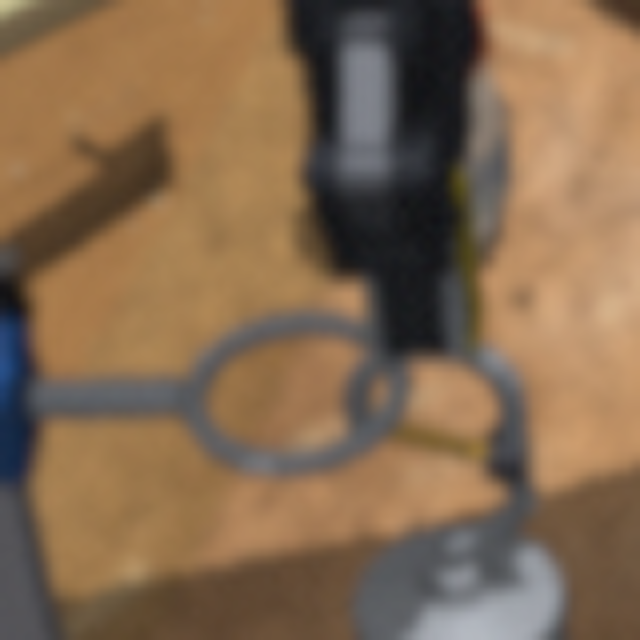

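View pics/b13.png

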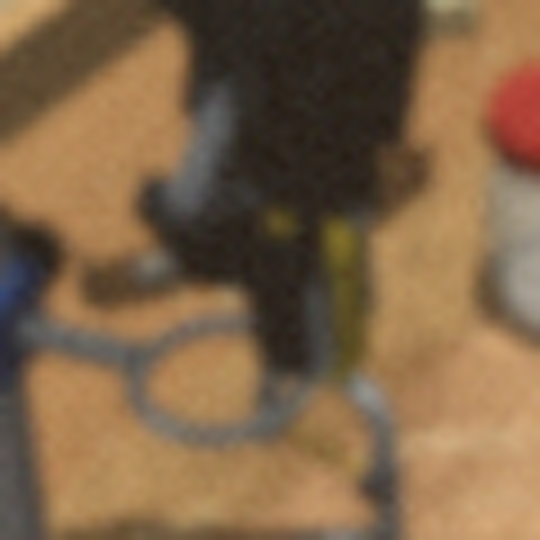

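Force has dropped back to the free-hanging value. The side view shows the gate shut below the bar, with the bar inside the hook. Next I'll centre a little and pull up in small steps against the gate.

Call:
{"api": "move_arm", "payload": {
  "commands": [
    [0,-1.5,0,0],
    [0,-1.5,0,0],
    [0,0,-1,0],
    [0,0,-1,0],
    [0,0,-1,0],
    [0,0,0,0]
  ]
}}

```text
clock: 14.22
tcp_pos: [0.5564, 0.1361, 0.1921]
tcp_rot: [-0.0, 0.787, -0.617, 0.0]
force: [-0.2, -0.9, -3.0]
gripper_width: 0.0174
```

Call:
{"api": "move_arm", "payload": {
  "commands": [
    [0,0,-0.5,0],
    [0,0,-0.5,0],
    [0,0,0,0]
  ]
}}

```text
clock: 14.47
tcp_pos: [0.5563, 0.136, 0.1929]
tcp_rot: [-0.0, 0.787, -0.617, 0.0]
force: [1.5, 0.3, -3.0]
gripper_width: 0.0171
```

Call:
{"api": "move_arm", "payload": {
  "commands": [
    [0,0,-0.5,0],
    [0,0,-0.5,0],
    [0,0,0,0]
  ]
}}

```text
clock: 14.72
tcp_pos: [0.5563, 0.136, 0.1939]
tcp_rot: [-0.0, 0.787, -0.617, 0.0]
force: [0.1, -0.5, -3.3]
gripper_width: 0.0176
```

Call:
{"api": "move_arm", "payload": {
  "commands": [
    [0,0,-0.5,0],
    [0,0,-0.5,0],
    [0,0,0,0]
  ]
}}

```text
clock: 14.97
tcp_pos: [0.5564, 0.136, 0.1949]
tcp_rot: [-0.0, 0.787, -0.617, 0.0]
force: [0.0, -0.2, -3.4]
gripper_width: 0.017
```

Call:
{"api": "move_arm", "payload": {
  "commands": [
    [0,0,-0.5,0],
    [0,0,0,0],
    [0,0,0,0]
  ]
}}

```text
clock: 15.22
tcp_pos: [0.5563, 0.136, 0.1953]
tcp_rot: [-0.0, 0.787, -0.617, 0.0]
force: [-0.1, 0.4, -2.5]
gripper_width: 0.0177
```

Run:
```python
from h import *
a=cam("side"); crop(a,"s14.png",190,190,255,250,10)
```

```text
(no output)
```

View pics/s14.png

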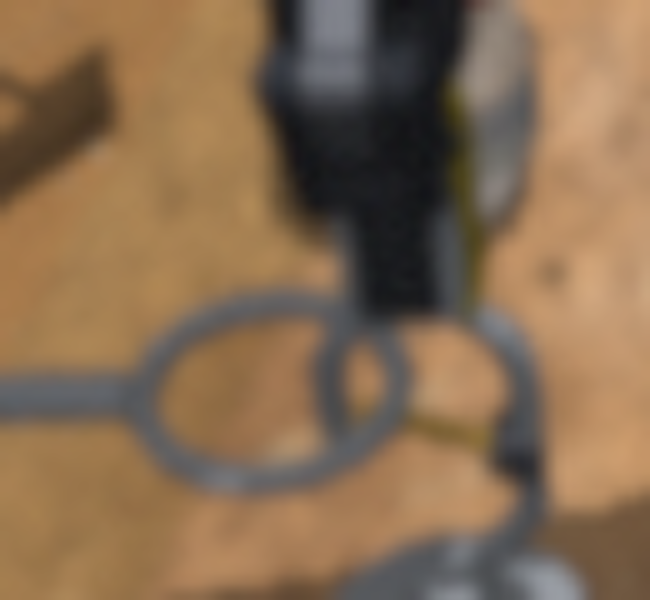

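Call:
{"api": "move_arm", "payload": {
  "commands": [
    [0,0,-0.5,0],
    [0,0,0,0]
  ]
}}

```text
clock: 15.43
tcp_pos: [0.5563, 0.136, 0.1959]
tcp_rot: [-0.0, 0.787, -0.617, 0.0]
force: [-1.0, 0.4, -2.4]
gripper_width: 0.0172
```

Call:
{"api": "move_arm", "payload": {
  "commands": [
    [0,0,-0.5,0],
    [0,0,0,0]
  ]
}}

```text
clock: 15.6
tcp_pos: [0.5563, 0.136, 0.1964]
tcp_rot: [-0.0, 0.787, -0.617, 0.0]
force: [-0.2, 0.3, -3.1]
gripper_width: 0.0172
```

Call:
{"api": "move_arm", "payload": {
  "commands": [
    [0,0,-0.5,0],
    [0,0,0,0]
  ]
}}

```text
clock: 15.77
tcp_pos: [0.5563, 0.136, 0.1969]
tcp_rot: [-0.0, 0.787, -0.617, 0.0]
force: [0.1, 0.1, -2.0]
gripper_width: 0.0172
```

Call:
{"api": "move_arm", "payload": {
  "commands": [
    [0,0,-0.4,0],
    [0,0,0,0]
  ]
}}

```text
clock: 15.93
tcp_pos: [0.5563, 0.136, 0.1972]
tcp_rot: [0.0, 0.787, -0.617, 0.0]
force: [-0.3, -0.4, -2.8]
gripper_width: 0.0174
```

Call:
{"api": "move_arm", "payload": {
  "commands": [
    [0,0,-0.3,0],
    [0,0,0,0]
  ]
}}

```text
clock: 16.1
tcp_pos: [0.5563, 0.136, 0.1975]
tcp_rot: [0.0, 0.787, -0.617, 0.0]
force: [0.1, -0.4, -3.2]
gripper_width: 0.0174
```

Call:
{"api": "move_arm", "payload": {
  "commands": [
    [0,0,-0.4,0],
    [0,0,0,0]
  ]
}}

```text
clock: 16.27
tcp_pos: [0.5562, 0.1359, 0.1978]
tcp_rot: [0.0, 0.787, -0.617, -0.0]
force: [1.1, 0.0, -4.1]
gripper_width: 0.0173
```

Call:
{"api": "move_arm", "payload": {
  "commands": [
    [0,0,-0.4,0],
    [0,0,0,0]
  ]
}}

```text
clock: 16.43
tcp_pos: [0.5562, 0.1359, 0.1981]
tcp_rot: [0.0, 0.787, -0.617, -0.0]
force: [1.3, -0.2, -6.3]
gripper_width: 0.0172
```

Call:
{"api": "move_arm", "payload": {
  "commands": [
    [0,0,-0.4,0],
    [0,0,0,0]
  ]
}}

```text
clock: 16.6
tcp_pos: [0.5561, 0.1359, 0.1983]
tcp_rot: [0.0, 0.787, -0.617, -0.0]
force: [1.1, -0.6, -8.9]
gripper_width: 0.0166
```

Run:
```python
from h import *
a=cam("side"); crop(a,"s15.png",190,190,255,250,10);o=observe(); print(o["tcp_pos"],o["force"],o["torque"])
```

```text
[0.55610556 0.13589501 0.19825542] [ 1.17543756 -0.0518995  -9.82165815] [ 0.18172614 -0.37767379 -0.00277636]
```

View pics/s15.png

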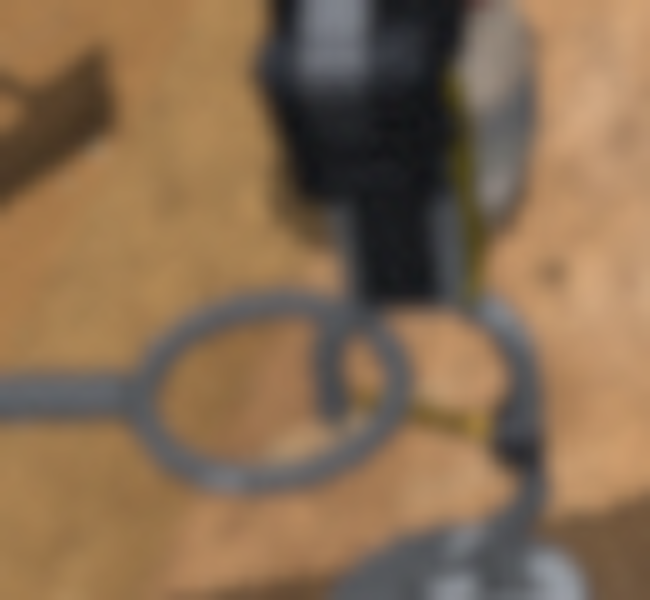

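Call:
{"api": "move_arm", "payload": {
  "commands": [
    [0,0,-0.3,0],
    [0,0,0,0],
    [0,0,0,0],
    [0,0,0,0],
    [0,0,0,0]
  ]
}}

```text
clock: 17.07
tcp_pos: [0.556, 0.1358, 0.1985]
tcp_rot: [0.0, 0.787, -0.617, -0.0]
force: [3.1, 1.1, -15.3]
gripper_width: 0.0171
```

The ring bears on the closed gate with about 10 N, so it holds. I'll relax, centre under the crown and lower until the ring takes the weight.

Call:
{"api": "move_arm", "payload": {
  "commands": [
    [0,0,1,0],
    [0,0,2,0],
    [0,0,2,0],
    [0,-1.5,1,0],
    [0,-1.5,1,0],
    [0,-1.5,1,0],
    [0,0,2,0],
    [0,0,2,0],
    [0,0,0,0],
    [0,0,0,0]
  ]
}}

```text
clock: 17.9
tcp_pos: [0.5605, 0.137, 0.1868]
tcp_rot: [0.0, 0.787, -0.617, -0.0]
force: [0.8, 0.5, -3.2]
gripper_width: 0.0172
```

Run:
```python
from h import *
o=observe(); print(o["tcp_pos"],o["force"],o["torque"])
a=cam("side"); crop(a,"s16.png",190,190,255,250,10);c=cam("wrist"); crop(c,"w16.png",215,150,335,260,5)
```

```text
[0.56050184 0.13699095 0.1868013 ] [ 0.83986787  0.5185101  -3.19705171] [ 0.04701537 -0.03044041 -0.00693396]
```

View pics/s16.png

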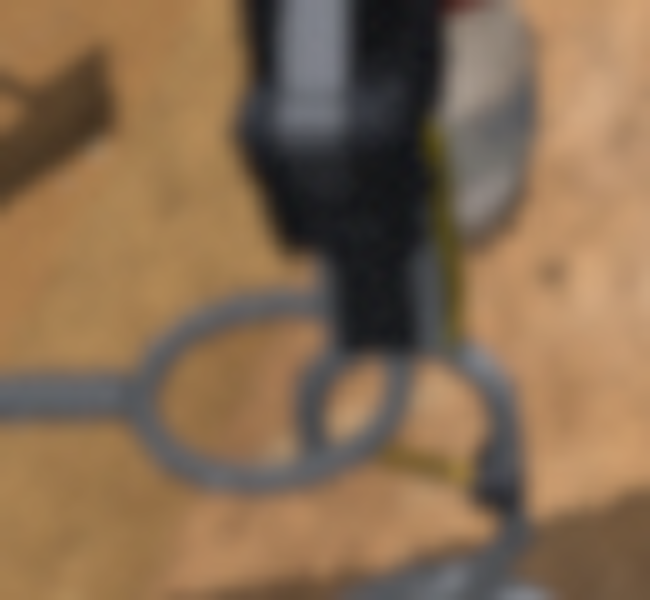

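View pics/w16.png

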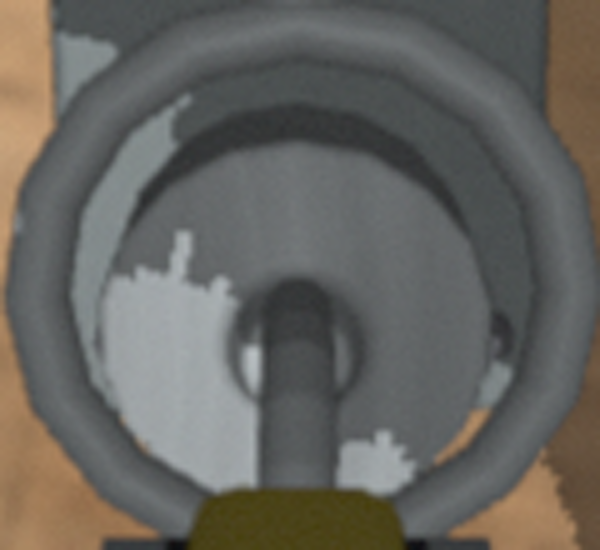

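Call:
{"api": "move_arm", "payload": {
  "commands": [
    [0,0,1,0],
    [0,0,1,0],
    [0,0,1,0],
    [0,0,0,0]
  ]
}}

```text
clock: 18.33
tcp_pos: [0.5605, 0.137, 0.1837]
tcp_rot: [0.0, 0.787, -0.617, -0.0]
force: [-0.1, -0.2, -3.3]
gripper_width: 0.0173
```

Call:
{"api": "move_arm", "payload": {
  "commands": [
    [0,0,0.5,0],
    [0,0,0.5,0],
    [0,0,0,0]
  ]
}}

```text
clock: 18.58
tcp_pos: [0.5606, 0.137, 0.1829]
tcp_rot: [0.0, 0.787, -0.617, -0.0]
force: [0.1, -0.8, -3.6]
gripper_width: 0.0174
```

Call:
{"api": "move_arm", "payload": {
  "commands": [
    [0,0,0.5,0],
    [0,0,0.3,0],
    [0,0,0,0]
  ]
}}

```text
clock: 18.83
tcp_pos: [0.5606, 0.137, 0.1821]
tcp_rot: [0.0, 0.787, -0.617, -0.0]
force: [-0.9, -0.6, -3.4]
gripper_width: 0.0173
```

Call:
{"api": "move_arm", "payload": {
  "commands": [
    [0,0,0.5,0],
    [0,0,0,0]
  ]
}}

```text
clock: 19.0
tcp_pos: [0.5606, 0.137, 0.1816]
tcp_rot: [0.0, 0.787, -0.617, 0.0]
force: [-0.4, -0.6, -2.0]
gripper_width: 0.017
```

Call:
{"api": "move_arm", "payload": {
  "commands": [
    [0,0,0.5,0],
    [0,0,0,0]
  ]
}}

```text
clock: 19.17
tcp_pos: [0.5606, 0.137, 0.1811]
tcp_rot: [0.0, 0.787, -0.617, -0.0]
force: [-0.3, -0.2, -3.7]
gripper_width: 0.0173
```

Call:
{"api": "move_arm", "payload": {
  "commands": [
    [0,0,0.5,0],
    [0,0,0,0]
  ]
}}

```text
clock: 19.33
tcp_pos: [0.5607, 0.1371, 0.1807]
tcp_rot: [-0.0, 0.787, -0.617, 0.0]
force: [0.6, -0.5, -1.8]
gripper_width: 0.0171
```

Call:
{"api": "move_arm", "payload": {
  "commands": [
    [0,0,0.4,0],
    [0,0,0,0]
  ]
}}

```text
clock: 19.5
tcp_pos: [0.5607, 0.1371, 0.1806]
tcp_rot: [-0.0, 0.787, -0.617, 0.0]
force: [-1.2, -1.1, 1.1]
gripper_width: 0.0171
```

Call:
{"api": "move_arm", "payload": {
  "commands": [
    [0,0,0,0],
    [0,0,0,0]
  ]
}}

```text
clock: 19.67
tcp_pos: [0.5608, 0.1371, 0.1806]
tcp_rot: [-0.0, 0.787, -0.617, 0.0]
force: [-1.0, 0.4, 1.7]
gripper_width: 0.0173
```

The ring has taken the load at the crown (TCP z 0.1806, Fz about +1.7). I'll ease the grip, then release.

Call:
{"api": "move_arm", "payload": {
  "commands": [
    [0,0,0,0],
    [0,0,0,0],
    [0,0,0,0]
  ],
  "force": 20
}}

```text
clock: 19.92
tcp_pos: [0.5608, 0.1371, 0.1805]
tcp_rot: [-0.0, 0.787, -0.617, 0.0]
force: [-1.4, -1.1, 2.4]
gripper_width: 0.0174
```

Call:
{"api": "move_arm", "payload": {
  "commands": [
    [0,0,0,0],
    [0,0,0,0],
    [0,0,0,0],
    [0,0,0,0],
    [0,0,0,0],
    [0,0,0,0],
    [0,0,0,0],
    [0,0,0,0]
  ],
  "fingers": 0.0
}}

```text
clock: 20.58
tcp_pos: [0.5607, 0.137, 0.1803]
tcp_rot: [0.0, 0.787, -0.617, 0.0]
force: [-0.7, 0.0, 0.1]
gripper_width: 0.0425
```

Run:
```python
from h import *
o=observe(); print(o["clock"],o["tcp_pos"],o["force"],o["gripper_width"])
a=cam("side"); crop(a,"s17.png",190,170,255,250,7);c=cam("wrist"); cv2.imwrite("pics/w17.png",c["pixels"])
```

```text
20.5833 [0.56067149 0.13702569 0.18028387] [-0.65003657  0.03370313  0.05550767] 0.04249990790312867
```

View pics/s17.png

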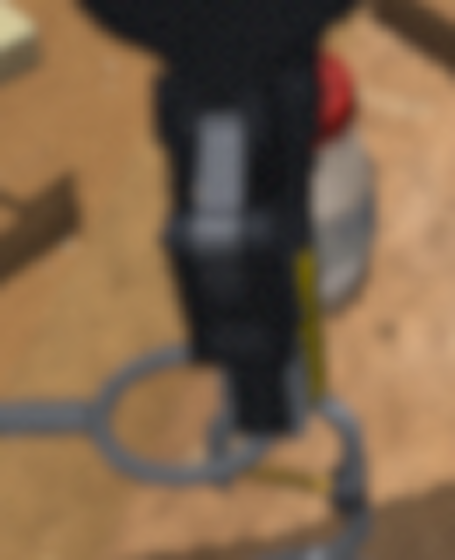

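View pics/w17.png

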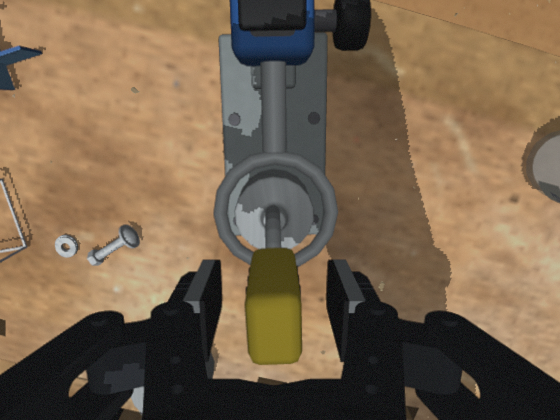

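The block at (273,305) hangs free between the open pads. I'll retreat straight up.

Call:
{"api": "move_arm", "payload": {
  "commands": [
    [0,0,-2,0],
    [0,0,-4,0],
    [0,0,-8,0],
    [0,0,-10,0],
    [0,0,-10,0],
    [0,0,-10,0],
    [0,0,-10,0],
    [0,0,-10,0],
    [0,0,-10,0],
    [0,0,-10,0],
    [0,0,-10,0],
    [0,0,-6,0],
    [0,0,0,0],
    [0,0,0,0],
    [0,0,0,0],
    [0,0,0,0],
    [0,0,0,0],
    [0,0,0,0],
    [0,0,0,0],
    [0,0,0,0]
  ]
}}

```text
clock: 22.35
tcp_pos: [0.5606, 0.137, 0.2801]
tcp_rot: [0.0, 0.787, -0.617, -0.0]
force: [-0.0, 0.4, -0.4]
gripper_width: 0.0429
```

Run:
```python
from h import *
o=observe(); print(o["clock"],o["tcp_pos"],o["force"],o["gripper_width"])
c=cam("wrist"); cv2.imwrite("pics/w18.png",c["pixels"])
hsv=cv2.cvtColor(c["pixels"],cv2.COLOR_BGR2HSV)
for i in range(6):
    c=cam("wrist"); m=cv2.inRange(cv2.cvtColor(c["pixels"],cv2.COLOR_BGR2HSV),(20,130,60),(38,255,255)); m[:,:200]=0;m[:,340:]=0; ys,xs=np.nonzero(m); print(xs.mean().round(2),ys.mean().round(2),len(xs))
a=cam("side"); crop(a,"s18.png",180,140,260,260,5)
```

```text
22.35 [0.56062195 0.13703256 0.28013739] [-0.02622221  0.42818829 -0.39014957] 0.042886474997160556
273.58 224.33 1654
273.61 224.29 1655
273.62 224.3 1656
273.61 224.35 1657
273.57 224.33 1658
273.6 224.33 1655
```

View pics/w18.png

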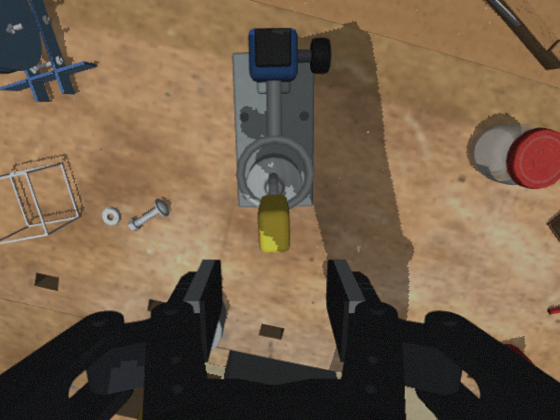

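View pics/s18.png

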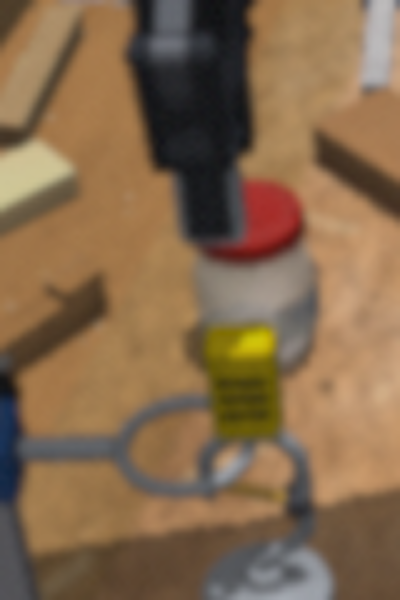

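The weight hangs upright with the gate shut below the bar. Over 0.3 s it stays still within 0.1 px, and the gripper is well clear. Handing in.

```bash
python3 -c "
from station import hand_in
print(hand_in())"
```

```text
the job is handed in; nothing more can be done
None
```

The weight is hanging free and still from the crown of its hook on the ring, with the gate shut. I handed the job in at about 22.7 s of the allowed 72 s; `hand_in()` reports no verdict.

- **Choice of weight:** I took the small grey one, whose drum measured 52.4 mm. I left the red one and the bigger grey one alone.
- **Gate:** It met the ring at TCP z ≈ 0.206. The ring pushed it in with about 5 N vertically and at most about 4.5 N sideways. It then snapped shut, and the measured force fell back to the weight's own load.
- **Pull test:** I pulled upward against the closed gate. The last reading was −15 N against about −3 N hanging free, so about 10–12 N on the gate. The side view taken just before that last small step showed the gate shut.
- **Final state:** Six wrist pictures over 0.3 s showed the grip block still to within 0.1 px. The side view showed the gate shut below the bar, and the gripper was about 60 mm above the block. I never touched the jar, the sanding block or the bolt.
- **Disagreement:** My estimates of the ring's height ran from 0.163 m (first gate contact, ring width in the wrist view) to about 0.166–0.169 m (crown contact, other camera views). I settled the pressing, pulling and hanging heights by touch instead.

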